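# Slide the core carrier home on the coil winder and latch it

### The job

On the coil winder's slideway, push the core carrier board along its rails until you feel it drop into the locating notches and lie flat, then push the latch by its peg all the way round so that it lies across the board. Push only: do not lift the board off its rails, and leave the spool, the can and the screwdriver where they stand. Finish clear of everything.

Things in the scene. Friction and masses are not known exactly. Their poses are not given: they have to be found in the camera images.
- slideway: Low coil-winder base fixed to the table: 380 x 164 mm, deck 40 mm high, blue on a grey skirt. Origin: centre of its underside; x = direction to slide the board, z up. Four steel runway strips (tops 46 mm high, 16 mm wide, y = +-18 and +-40 mm) and two side guides (inner faces y = +-52.5 mm, 6 mm thick, tops 58 mm high) run from x = -185 mm (open end) to +135 mm.
- seat (a point): Point on the slideway where the board's origin lies when home: slideway x = +30, y = 0, z = 41 mm, same axes. The notches are gaps in the strips, 15 mm long, 6 mm deep, upright walls, at x = +45 (inner strips) and -45 mm (outer) from here. No other stop.
- head (a point): Top centre of the roller head fixed across the slideway's +x end: slideway x 145 to 185, y -45 to +45 mm, up to 99 mm above the table. Plays no part.
- board: Loose aluminium board, 0.4 to 0.85 kg, 110 (x) x 100 x 12 mm, a copper-wound ring core on it (52 mm wide, top at z = 33, centre x = -12 mm). Origin: centre, under its 5 mm feet; x as the slideway's; top at z = 17 mm. It starts 80 to 140 mm short of home, origin 46 mm high; a few N slide it. Home, it sinks 5 mm flat onto the strips (origin 41 mm high, 2.5 mm play in x); pushing on then only meets the notch walls.
- board_tab (a point): Centre of the rear (-x) face of the board's upright push tab, 60 mm wide, 8 mm thick, from 17 to 39 mm above the board's origin; this face is flush with the board's rear edge, 55 mm behind its origin.
- latch (a joint): Angle (rad) of the latch bar (12 mm wide, 8 thick, underside 60.5 mm above the table) about an upright pivot at slideway x = +68, y = +68 mm. 0: bar points along slideway +x, beside the rails; grows clockwise from above; 1.57: across the board, to -y; stop at 1.6. Starts at -0.35 to 0.05, stays where left; 1 N at the peg turns it. It clears a board that is home by 2.5 mm, else the board blocks it.
- latch_peg (a point): Top centre of the black upright peg on the latch bar, 50 mm from the pivot: 12 mm diameter, 24 mm tall, from 68.5 to 92.5 mm above the table.
- spool: Bystander: loose spool of copper wire with white flanges, 68 mm diameter, 65 mm high; origin under its centre. Leave alone.
- varnish: Bystander: loose closed can, 64 mm diameter, 100 mm high; origin under its centre. Leave alone.
- screwdriver: Bystander: screwdriver with a black handle lying on the table, robot side, to the right. Leave alone.
Not all that is in view belongs to the job. Leave any pink, turquoise or yellow look-alike of the board alone.

How it is judged:
By the outcome, as a careful person would: the job done as asked, in the order asked, and still so for the second after the job is handed in, with the robot touching nothing.
It also fails if it takes over 54 s, if anything falls off the work surface, if the arm or the gripper's body presses on something with over 40 N, if the wrist force passes 120 N, or if a joint passes its speed limit or range.

### The arm

A 7-joint arm with a two-finger parallel gripper is mounted at the origin on the work surface. World frame = base frame: x ahead of the robot, y to its left, z up, the work surface at z = 0. Lengths are in m, angles in degrees, forces in N, time in s.
With the tool pointing down it reaches from about 0.425 to 0.825 m from the base axis. Payload 3.6 kg.
Tool frame: the origin (TCP) lies midway between the tips of the shut fingers; the grasp point (between the pads) lies 19 mm behind it; z points along the fingers, y is the line along which they close (so a half turn about z gives the same grasp; the last joint's range is limited). The gripper opens to 93 mm and grips with 3 to 60 N. Pads are 15 mm wide; open, the fingers measure 128 mm over their backs; the gripper's body (75 mm by 188 mm) begins 65 mm behind the grasp point.
Start: joints at [-77.951, 35.231, -0.722, 81.555, 0.464, 63.22, -2.315], TCP at [0.152, 0.632, 0.197] pointing down, gripper open.
Joint ranges: [-178.69, 178.69], [-17.37, 117.87], [-77.05, 75.6], [15.02, 138.74], [-78.02, 258.01], [0.78, 113.62], [-162.83, 162.83]. Speed limits (degrees/s): [159.86, 159.86, 180, 180, 180, 180, 180].

### API

Orientations are given as a 3x3 rotation matrix whose columns are the frame's x, y, z axes.
In Python, from station import telemetry, viewer, order gives the robot as it stands. The module is installed in compiled form; this text tells all that it offers.
- The arm moves only by the tool drive_tool, never from a script. Its argument "plan" is a list of rows, each a list of 5 numbers: the shift along the tool's x, y, z in mm, then the turn about the tool's z in degrees, then the finger opening in mm, from 0 to 93. In form: [[dx, dy, dz, yaw, grip], ...]. A call has 1 to 20 rows; each row shifts and turns the commanded pose from where the row before left it, along the tool's axes as they then stand; what a row does not reach is not made up. A row lasts 1/8 s, in which the tool goes at most 62.5 mm and 10.7 degrees, less where a joint would pass 70% of its speed; a pose out of reach is approached as far as the arm can. A call with a gripper value outside its range is refused whole. The fingers move at their own pace and stop on an object; "force" is the grip in N (left out, the last holds). Time passes only in rows, so rows that do not move let the fingers close. It gives the time, the measured TCP pose, the force, the opening and the grip force at its end, in the units of the state.
- telemetry.get_state(): the state, without advancing time (a new reading comes with each control period).
- viewer.get_image(name): name is "side" or "top"; returns a dict with "color" (480x640x3 uint8, blue, green, red), "z_map" (480x640 float32, m along the optical axis (not along the pixel's ray), 0 where there is no reading), "fov_y" (degrees; the focal length in pixels is half the picture's height over the tangent of half this angle, whatever the lens; pixels are square), "cx", "cy" (the principal point, pixels), "dist" ([k1, k2, p1, p2, k3] as OpenCV has them; the pictures are not rectified), "cam_to_world" (4x4, takes a point from camera to world coordinates). Camera axes: x right, y down, z forward; pixel columns grow to the right and rows downward; lengths in m; the calibration is good to about 2 mm. A picture is of the moment at which its call begins.
- order.job_done(): hands the job in; it is judged then, once.
Trained networks look in the newest picture that a camera, given by its name, has taken for a name from the list of things; names that differ only in an ending like _2 or _b are one class to them, and where a whole thing is asked for, a point or a joint stands for the part that bears it (a point fixed in the world has none). Each returns a list of dicts, best first, with "confidence" (0 to 1); they miss things now and then, are a little off and sometimes report something else, mostly with a low value. They report only what shows in the picture. A call takes as long as a camera call. They do not tell look-alikes from the thing itself.
- viewer.spot_in(camera, label): "rect" ([left, top, width, height] in pixels, round what is visible of it).
- viewer.landmark_of(camera, label): "position" ([column, row] in pixels: a listed point, or the origin of a listed thing).
The state is a dict: "t": time; "joint_pos": joint angles; "joint_vel": joint speeds; "joint_efforts": joint torques, N m; "tool_pos": TCP position; "eef_rot": TCP orientation; "wrist_force": force on the tool from outside, world axes, zero at the start; "torque": the same for the moment, N m; "width": opening from 0.0 (shut) to 1.0 (fully open); "gripper_force": force on a finger pad.
Only numpy, scipy, OpenCV 4.12 (cv2) and the standard library are available. Lean on these libraries where they do the work, as an engineer would, in place of code of your own. Each camera call takes 0.05 s, during which the arm holds its last target. There are 200 camera calls.

## Working session

There is one attempt and no reset: what is moved stays moved. The work goes in short steps, Python scripts to look and compute and a tool call to move; the robot and the scene stay as the last step left them, time stands still between calls to the robot, and variables do not carry over. Pictures are saved under pics/ and viewed, at most 10 in all, crops included, and the job is handed in when it is done.

Besides the shell and the picture viewer there is one more tool, called as a command line: name --pt "numbers of a row" for each row, then --argument value for the rest. drive_tool: Moves the arm, as the interface text tells. Its arguments: {"type":"object","properties":{"plan":{"type":"array"},"force":{"type":"number"}},"required":["plan"]}

```bash
mkdir -p pics
cat > h.py <<'E'
import numpy as np, cv2
from station import telemetry, viewer, order
def ray(im,p):
    f=240/np.tan(np.radians(im["fov_y"])/2)
    K=np.array([[f,0,im["cx"]],[0,f,im["cy"]],[0,0,1]])
    u=cv2.undistortPoints(np.array([[p]],float),K,np.array(im["dist"],float))[0,0]
    T=np.array(im["cam_to_world"]); return T[:3,3],T[:3,:3]@np.array([u[0],u[1],1])
def at_z(im,p,z):
    o,d=ray(im,p); return o+d*(z-o[2])/d[2]
def by_depth(im,p):
    o,d=ray(im,p); c,r=int(round(p[0])),int(round(p[1]))
    w=im["z_map"][max(r-1,0):r+2,max(c-1,0):c+2]; w=w[w>0]
    return o+d*np.median(w) if w.size else None
E
python3 - <<'E'
from h import *
np.set_printoptions(precision=4,suppress=True)
for c in("side","top"):
    im=viewer.get_image(c); cv2.imwrite(f"pics/{c}0.png",im["color"])
    print(c,im["fov_y"],np.array(im["cam_to_world"])[:3,3])
    for l in("slideway","seat","head","board","board_tab","latch","latch_peg","spool","varnish","screwdriver"):
        for d in viewer.landmark_of(c,l)[:3]:
            print(l,round(d["confidence"],2),np.round(d["position"],1),by_depth(im,d["position"]))
s=telemetry.get_state();print(s["t"],s["tool_pos"],s["eef_rot"],s["width"])
E
```

```text
side 44.640820575150855 [0.4012 0.938  0.8489]
slideway 0.88 [334.2 301.3] [0.5564 0.1017 0.0441]
seat 0.58 [328.6 293.4] [0.5734 0.0757 0.0386]
head 0.8 [313.8 317.8] [0.5727 0.2091 0.0984]
head 0.25 [266.1 437.4] [0.5964 0.4338 0.0427]
board 0.96 [367.2 215.4] [ 0.5442 -0.2321  0.0281]
board 0.93 [248.5 251.6] [ 0.779  -0.0241  0.0309]
board 0.7 [196.6 312. ] [0.8169 0.186  0.0333]
board_tab 0.92 [238.  259.1] [ 0.7964 -0.0013  0.0239]
board_tab 0.84 [193.5 325.5] [0.8163 0.2084 0.0176]
board_tab 0.76 [427.9 281.2] [ 0.3783 -0.021   0.0297]Traceback (most recent call last):
  File "<stdin>", line 7, in <module>
ValueError: it knows: board, board_tab, head, latch_peg, screwdriver, seat, slideway, spool, varnish
```

View pics/side0.png

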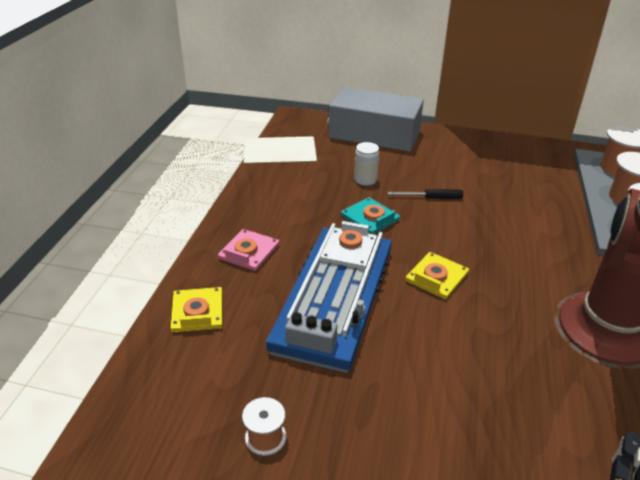

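The side picture shows the slideway at (334,300) with the silver board on it at (350,245). The roller head is at (313,325) and the dark latch peg near (358,312). The look-alikes are turquoise (370,214), pink (248,249), yellow (437,274) and yellow (197,309). The spool is at (264,425), the can at (367,165) and the screwdriver at (430,194).

Run:
```python
from h import *
np.set_printoptions(precision=4,suppress=True)
for c in("side","top"):
    im=viewer.get_image(c); cv2.imwrite(f"pics/{c}0.png",im["color"])
    if c=="side": cv2.imwrite("pics/crop0.png",cv2.resize(im["color"][210:370,250:410],(600,600),interpolation=cv2.INTER_CUBIC))
    print(c,im["fov_y"],np.array(im["cam_to_world"])[:3,3])
    for l,z in dict(slideway=0,seat=.041,head=.099,board=.046,board_tab=.074,latch_peg=.0925,spool=0,varnish=0,screwdriver=0.01).items():
        for d in viewer.landmark_of(c,l)[:6]:
            print(l,round(d["confidence"],2),np.round(d["position"],1),at_z(im,d["position"],z)[:2],by_depth(im,d["position"]))
s=telemetry.get_state();print(s["t"],s["tool_pos"],s["eef_rot"],s["width"])
```

```text
side 44.640820575150855 [0.4012 0.938  0.8489]
slideway 0.79 [335.9 299. ] [0.5629 0.0481] [0.5543 0.0953 0.0451]
seat 0.61 [329.  294.4] [0.5715 0.0811] [0.5718 0.0795 0.0395]
head 0.84 [309.5 319.3] [0.5792 0.2153] [0.5797 0.2131 0.0968]
board 0.69 [248.8 252.9] [ 0.77   -0.0022] [ 0.7783 -0.0235  0.0278]
board 0.68 [350.1 252.9] [ 0.5541 -0.0556] [ 0.5512 -0.0368  0.0612]
board 0.57 [198.  311.3] [0.8085 0.1952] [0.8158 0.182  0.0317]
board 0.55 [436.8 280.8] [ 0.3607 -0.0076] [ 0.3603 -0.0169  0.0381]
board 0.34 [427.9 194.8] [ 0.4067 -0.3338] [ 0.4069 -0.3826  0.0152]
board_tab 0.84 [426.6 284.3] [0.3813 0.0409] [ 0.3799 -0.0206  0.0209]
board_tab 0.64 [358.1 229.3] [ 0.5471 -0.1082] [ 0.5468 -0.1057  0.0759]
board_tab 0.57 [384.7 218. ] [ 0.4954 -0.1662] [ 0.5003 -0.2239  0.0335]
latch_peg 0.47 [357.3 314.4] [0.4987 0.176 ] [0.499  0.173  0.0896]
spool 0.91 [265.2 437.8] [0.608  0.4082] [0.5979 0.434  0.0413]
varnish 0.82 [364.9 177.6] [ 0.5853 -0.4513] [ 0.5799 -0.4105  0.0249]
screwdriver 0.95 [427.2 197.7] [ 0.4076 -0.3764] [ 0.4076 -0.3874  0.003 ]
top 57.527808358244656 [0
[... 744 characters left out ...]
0.0368]
board_tab 0.81 [359.6 260.2] [ 0.5496 -0.113 ] [ 0.5482 -0.1117  0.0858]
board_tab 0.76 [322.7 330.7] [ 0.387  -0.0203] [ 0.3856 -0.0212  0.0323]
board_tab 0.75 [405.4 283.8] [ 0.4905 -0.2194] [ 0.495  -0.2334  0.0085]
board_tab 0.72 [230.8 165. ] [0.7961 0.1973] [0.8081 0.2035 0.0407]
latch_peg 0.56 [237.6 280.5] [0.5067 0.1748] [0.5067 0.1748 0.0925]
spool 0.68 [152.9 248.1] [0.603  0.4115] [0.5922 0.3872 0.0656]
varnish 0.68 [486.5 248.3] [ 0.5812 -0.4533] [ 0.5683 -0.4168  0.089 ]
screwdriver 0.65 [465.2 314. ] [ 0.4152 -0.3793] [ 0.4151 -0.382   0.0025]
1.3 [0.1525 0.6318 0.197 ] [[-0.9721  0.2346 -0.    ]
 [ 0.2346  0.9721 -0.    ]
 [ 0.     -0.0001 -1.    ]] 0.9994552215187532
```

View pics/top0.png

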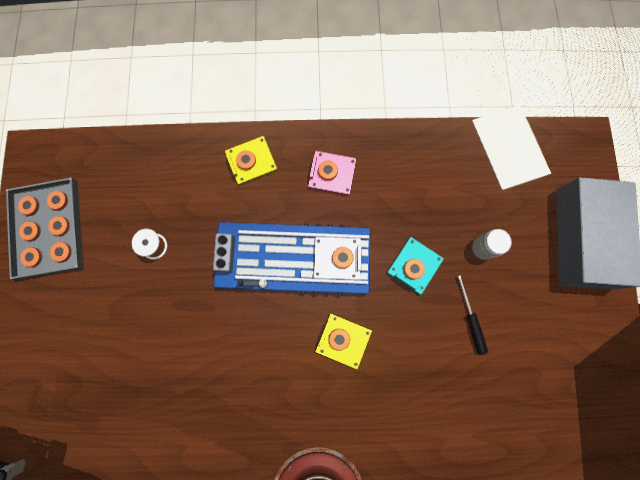

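View pics/crop0.png

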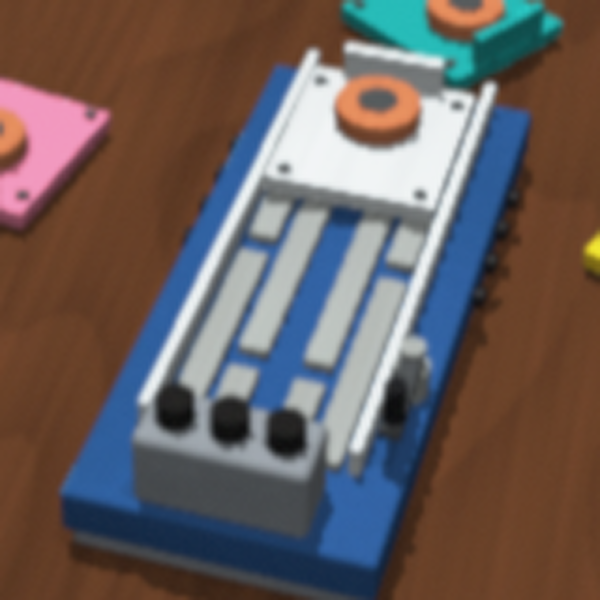

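The top picture confirms what could be taken for the board. The bare silver board on the rails is at (340,258). The look-alikes are turquoise (414,266), pink (332,172), yellow (250,160) and yellow (343,340). I choose the silver one, and the crop shows it between the white guides with its tab at the far end. The slideway's +x end is the head at (222,252), and the latch is at (250,282) with its black peg at (238,281). Next I fit the slideway pose.

```bash
cat >> h.py <<'E'
def cloud(im):
    f=240/np.tan(np.radians(im["fov_y"])/2); K=np.array([[f,0,im["cx"]],[0,f,im["cy"]],[0,0,1]])
    v,u=np.mgrid[:480,:640]; p=np.stack([u,v],-1).reshape(-1,1,2).astype(float)
    n=cv2.undistortPoints(p,K,np.array(im["dist"],float))[:,0]
    T=np.array(im["cam_to_world"]); c=np.c_[n,np.ones(len(n))]*im["z_map"].reshape(-1,1)
    return (c@T[:3,:3].T+T[:3,3]).reshape(480,640,3)
E
python3 - <<'E'
from h import *
np.set_printoptions(precision=4,suppress=True)
im=viewer.get_image("top"); P=cloud(im); b=im["color"].astype(int)
m=(b[...,0]>90)&(b[...,0]>b[...,2]*2)&(b[...,0]>b[...,1]*1.4)&(P[...,0]>.45)&(P[...,0]<.7)&(abs(P[...,2]-.04)<.004)
r=cv2.minAreaRect((P[m][:,:2]*1000).astype(np.float32)); print(m.sum(),r)
c=np.array(r[0])/1000
B=cv2.boxPoints(r); e=max((B[1]-B[0],B[2]-B[1]),key=np.linalg.norm); e=e/np.linalg.norm(e); e=e*np.sign(e[1]); n=np.array([-e[1],e[0]])
loc=lambda p:np.array([(np.array(p[:2])-c)@e,(np.array(p[:2])-c)@n])*1000
print("axis",e,np.degrees(np.arctan2(e[1],e[0])))
for l,z in dict(seat=.041,head=.099,board=.046,board_tab=.074,latch_peg=.0925).items():
    for d in viewer.landmark_of("top",l)[:6]:
        q=loc(at_z(im,d["position"],z)); 
        if abs(q[0])<220 and abs(q[1])<130: print(l,round(d["confidence"],2),q)
L=np.stack([(P[...,:2]-c)@e,(P[...,:2]-c)@n,P[...,2]],-1)*1000
def box(x0,x1,y0,y1,z0,z1):
    k=(L[...,0]>x0)&(L[...,0]<x1)&(L[...,1]>y0)&(L[...,1]<y1)&(L[...,2]>z0)&(L[...,2]<z1); q=L[k]; print(len(q),q.mean(0),q.min(0),q.max(0))
box(-200,140,-50,50,82,90)   # tab top
box(-200,140,-52,52,58,68)   # board top
box(60,140,60,110,86,97)     # peg
box(60,140,60,110,64,72)     # bar
box(140,190,-60,60,80,105)   # head
E
```

```text
3104 ((566.1671142578125, 49.637542724609375), (378.9542541503906, 162.94717407226562), 86.29984283447266)
axis [0.0645 0.9979] 86.29985
seat 0.58 [19.063   3.0803]
head 0.62 [159.4552   1.0094]
board 0.55 [-116.0898   -0.421 ]
board_tab 0.75 [-157.6468    5.9901]
board_tab 0.59 [162.6425  -2.3511]
latch_peg 0.67 [123.8464  64.0465]
161 [-139.5243   -0.4855   84.7236] [-164.9275  -29.071    82.0665] [-99.0358  28.75    89.9622]
1364 [-102.2325    1.9824   64.5021] [-173.8043  -50.8577   58.0933] [129.2784  51.9674  67.9978]
23 [117.3723  69.901   93.1987] [112.5845  63.7766  88.1653] [122.3291  75.3026  96.9095]
78 [91.7688 68.0822 69.4018] [60.0041 62.0557 65.2706] [123.3202  74.1617  71.922 ]
642 [163.2134   0.3846  90.3168] [144.5101 -46.1986  80.0774] [185.3803  44.3494 104.3372]
```

drive_tool --pt "0 0 0 10 0" --pt "0 0 0 10 0" --pt "0 0 0 10 0" --pt "0 0 0 10 0" --pt "0 0 0 10 0" --pt "0 0 0 10 0" --pt "0 0 0 10 0" --pt "0 0 0 10 0" --pt "-37.5 31 0 0 0" --pt "-37.5 31 0 0 0" --pt "-37.5 31 0 0 0" --pt "-37.5 31 0 0 0" --pt "-37.5 31 0 0 0" --pt "-37.5 31 0 0 0" --pt "-37.5 31 0 0 0" --pt "-37.5 31 0 0 0" --force 20

```text
t: 3.6
tool_pos: [0.3822, 0.3159, 0.1974]
eef_rot: [[0.062, 0.998, 0.001], [0.998, -0.062, 0.001], [0.001, 0.001, -1.0]]
wrist_force: [1.0, 1.0, -0.1]
width: 0.007
gripper_force: 0.0
```

drive_tool --pt "-37 17 0 0 0" --pt "-37 17 0 0 0" --pt "-37 17 0 0 0" --pt "-37 17 0 0 0" --pt "-37 17 0 0 0" --pt "-37 17 0 0 0" --pt "-37 17 0 0 0" --pt "-37 17 0 0 0" --pt "-37 17 0 0 0" --pt "-37 17 0 0 0" --pt "-37 17 0 0 0" --pt "-37 17 0 0 0" --pt "0 0 0 0 0"

```text
t: 5.22
tool_pos: [0.5575, -0.1432, 0.1972]
eef_rot: [[0.068, 0.998, 0.001], [0.998, -0.068, -0.003], [-0.003, 0.001, -1.0]]
wrist_force: [-0.3, 0.6, -0.4]
width: 0.007
gripper_force: 0.0
```

drive_tool --pt "0 -3.5 28 0 0" --pt "0 0 28 0 0" --pt "0 0 28 0 0" --pt "0 0 28 0 0" --pt "0 0 20 0 0" --pt "0 0 9 0 0" --pt "0 0 0 0 0" --pt "4 0 0 0 0" --pt "4 0 0 0 0" --pt "4 0 0 0 0" --pt "4 0 0 0 0" --pt "4 0 0 0 0" --pt "4 0 0 0 0"

```text
t: 6.85
tool_pos: [0.5555, -0.1165, 0.0565]
eef_rot: [[0.064, 0.998, 0.001], [0.998, -0.064, -0.003], [-0.003, 0.001, -1.0]]
wrist_force: [0.1, -4.9, 1.4]
width: 0.004
gripper_force: 2.5
```

drive_tool --pt "6 0 0 0 0" --pt "6 0 0 0 0" --pt "6 0 0 0 0" --pt "6 0 0 0 0" --pt "6 0 0 0 0" --pt "6 0 0 0 0" --pt "6 0 0 0 0" --pt "6 0 0 0 0" --pt "6 0 0 0 0" --pt "6 0 0 0 0" --pt "6 0 0 0 0" --pt "6 0 0 0 0" --pt "6 0 0 0 0" --pt "6 0 0 0 0" --pt "6 0 0 0 0" --pt "6 0 0 0 0" --pt "6 0 0 0 0" --pt "4 0 0 0 0"

```text
t: 9.1
tool_pos: [0.562, -0.0101, 0.0564]
eef_rot: [[0.063, 0.998, 0.0], [0.998, -0.063, -0.002], [-0.002, 0.001, -1.0]]
wrist_force: [-0.7, -5.5, 3.4]
width: 0.006
gripper_force: 2.8
```

```bash
cat >> h.py <<'E'
c=np.array([.5662,.0496]); e=np.array([.0645,.9979]); n=np.array([-.9979,.0645])
def look():
    im=viewer.get_image("top"); P=cloud(im)
    L=np.stack([(P[...,:2]-c)@e,(P[...,:2]-c)@n,P[...,2]],-1)*1000
    def box(t,x0,x1,y0,y1,z0,z1):
        k=(L[...,0]>x0)&(L[...,0]<x1)&(L[...,1]>y0)&(L[...,1]<y1)&(L[...,2]>z0)&(L[...,2]<z1); q=L[k]
        if len(q): print(t,len(q),np.median(q,0).round(1),q.min(0).round(1),q.max(0).round(1))
    box("board top",-200,135,20,47,52,68); box("board top-",-200,135,-47,-20,52,68); box("peg",30,140,-20,110,86,97)
    s=telemetry.get_state(); p=np.array(s["tool_pos"][:2])-c
    print("tool",np.round([p@e*1000,p@n*1000,s["tool_pos"][2]*1000],1),np.round(s["wrist_force"],1),s["t"])
    return im
E
python3 - <<'E'
from h import *
look()
E
```

```text
board top 25 [55.7 27.1 63.2] [-174.4   20.3   52. ] [117.1  41.8  66.4]
board top- 158 [ 41.5 -34.5  64.3] [-183.1  -46.8   52.1] [ 88.  -20.7  67.5]
peg 23 [117.4  70.5  93.2] [112.3  63.9  86.2] [122.4  75.5  97. ]
tool [-59.2   0.4  56.4] [-0.4 -4.7  3.1] 9.15
```

drive_tool --pt "2.5 0 0 0 0" --pt "2.5 0 0 0 0" --pt "2.5 0 0 0 0" --pt "2.5 0 0 0 0" --pt "2.5 0 0 0 0" --pt "2.5 0 0 0 0" --pt "2.5 0 0 0 0"

```text
t: 10.02
tool_pos: [0.563, 0.007, 0.0564]
eef_rot: [[0.064, 0.998, 0.0], [0.998, -0.064, -0.002], [-0.002, 0.0, -1.0]]
wrist_force: [-0.6, -6.0, 2.4]
width: 0.001
gripper_force: 2.9
```

drive_tool --pt "2 0 0 0 0" --pt "2 0 0 0 0"

```text
t: 10.28
tool_pos: [0.5632, 0.0111, 0.0564]
eef_rot: [[0.063, 0.998, 0.0], [0.998, -0.063, -0.002], [-0.002, 0.0, -1.0]]
wrist_force: [-0.4, -5.4, 2.2]
width: 0.003
gripper_force: 2.6
```

drive_tool --pt "1.5 0 0 0 0" --pt "1.5 0 0 0 0"

```text
t: 10.52
tool_pos: [0.563, 0.015, 0.056]
eef_rot: [[0.063, 0.998, -0.001], [0.998, -0.063, -0.001], [-0.001, -0.001, -1.0]]
wrist_force: [-0.5, -5.6, 1.8]
width: 0.008
gripper_force: 2.5
```

drive_tool --pt "1 0 0 0 0" --pt "1 0 0 0 0"

```text
t: 10.78
tool_pos: [0.5633, 0.017, 0.056]
eef_rot: [[0.062, 0.998, -0.0], [0.998, -0.062, -0.001], [-0.001, -0.0, -1.0]]
wrist_force: [-1.5, -6.8, 1.2]
width: 0.005
gripper_force: 3.1
```

drive_tool --pt "1 0 0 0 0" --pt "1 0 0 0 0"

```text
t: 11.02
tool_pos: [0.5633, 0.0171, 0.0561]
eef_rot: [[0.063, 0.998, -0.0], [0.998, -0.063, -0.003], [-0.003, -0.0, -1.0]]
wrist_force: [-1.2, -7.8, 1.2]
width: 0.004
gripper_force: 4.4
```

drive_tool --pt "1 0 0 0 0" --pt "1 0 0 0 0"

```text
t: 11.28
tool_pos: [0.5633, 0.0171, 0.0561]
eef_rot: [[0.065, 0.998, -0.0], [0.998, -0.065, -0.006], [-0.006, -0.0, -1.0]]
wrist_force: [-1.0, -11.7, 2.3]
width: 0.007
gripper_force: 5.6
```

drive_tool --pt "-10 0 0 0 0" --pt "-20 0 0 0 0" --pt "0 0 -20 0 0" --pt "0 0 -40 0 0" --pt "0 0 -40 0 0" --pt "0 -26 0 -9 0" --pt "0 0 0 -9 0" --pt "0 0 0 -9 0" --pt "0 0 0 -9 0" --pt "0 0 0 -9 0" --pt "0 0 0 -9 0" --pt "0 0 0 -9 0" --pt "0 0 0 -9 0" --pt "0 0 0 -9 0" --pt "0 0 0 -10 0" --pt "26 30 0 0 0" --pt "26 30 0 0 0" --pt "26 30 0 0 0" --pt "0 30 0 0 0" --pt "0 30 0 0 0"

```text
t: 13.78
tool_pos: [0.4642, 0.148, 0.1563]
eef_rot: [[-0.999, 0.044, -0.001], [0.044, 0.999, 0.001], [0.001, 0.001, -1.0]]
wrist_force: [-0.2, 0.0, -0.1]
width: 0.005
gripper_force: 0.0
```

Run:
```python
from h import *
im=look(); cv2.imwrite("pics/t1.png",cv2.resize(im["color"][200:320,190:390],(800,480),interpolation=cv2.INTER_CUBIC))
im=viewer.get_image("side"); cv2.imwrite("pics/s1.png",cv2.resize(im["color"][210:370,250:410],(600,600),interpolation=cv2.INTER_CUBIC))
P=cloud(im); L=np.stack([(P[...,:2]-c)@e,(P[...,:2]-c)@n,P[...,2]],-1)*1000
for x0,x1 in((-20,0),(55,78)):
  for y0,y1 in((-45,-22),(22,45)):
    k=(L[...,0]>x0)&(L[...,0]<x1)&(L[...,1]>y0)&(L[...,1]<y1)&(L[...,2]>45); print(x0,y0,k.sum(),np.median(L[k],0).round(1))
```

```text
board top 494 [33.7 34.5 59.7] [-167.2   20.    52.2] [98.3 47.  68. ]
board top- 449 [ 37.2 -35.1  59.8] [-111.5  -47.    52.3] [ 87.2 -20.   66.5]
tool [ 97.2 108.4 156.4] [0.3 3.5 0.6] 13.825
-20 -45 90 [-13.8 -30.6  58.1]
-20 22 107 [-14.6  29.6  58.4]
55 -45 87 [ 65.8 -33.2  57. ]
55 22 96 [66.4 32.8 56.9]
```

View pics/s1.png

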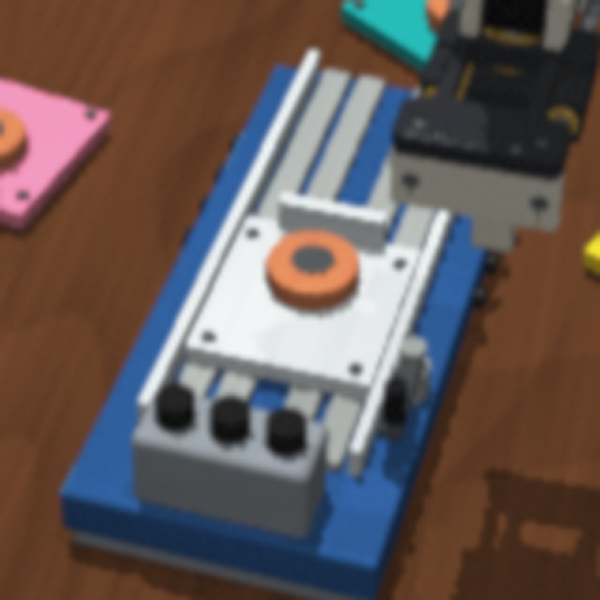

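View pics/t1.png

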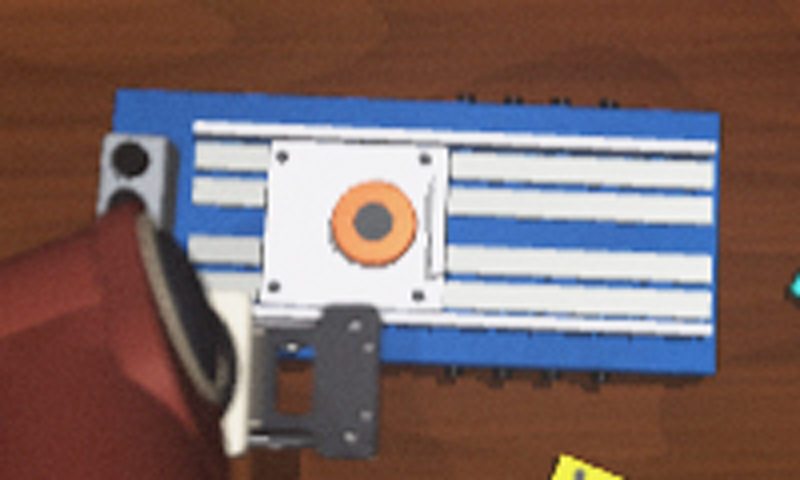

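The crops show the board between the guides with its front edge near the head, and the tab about 45 mm short of the slideway's middle on the crop's scale. Its top measures about 58 mm at all four corners, so it has dropped in and lies flat. Now the latch.

drive_tool --pt "0 21 0 0 0" --pt "0 0 25 0 0" --pt "0 0 25 0 0" --pt "0 0 20 0 0" --pt "0 0 10 0 0" --pt "0 0 0 0 0" --pt "-4 0 0 0 0" --pt "-4 0 0 0 0" --pt "-4 0 0 0 0" --pt "-4 0 0 0 0" --pt "-4 0 0 0 0"

```text
t: 15.25
tool_pos: [0.486, 0.1667, 0.0761]
eef_rot: [[-0.999, 0.045, 0.0], [0.045, 0.999, -0.0], [-0.0, 0.0, -1.0]]
wrist_force: [0.3, -0.7, 0.0]
width: 0.006
gripper_force: 0.0
```

Run:
```python
from h import *
im=look()
```

```text
board top 381 [21.8 32.  59.7] [-167.2   20.2   52. ] [120.2  47.   67.7]
board top- 443 [ 37.4 -35.   59.7] [-123.9  -47.    52. ] [ 98.9 -20.1  67. ]
tool [111.7  86.9  76.1] [1.2 0.2 0.9] 15.3
```

drive_tool --pt "-2 6 0 0 0" --pt "-2.5 0 0 0 0" --pt "-4 0.9 0 4.5 0" --pt "-4 0.9 0 4.5 0" --pt "-4 0.9 0 4.5 0" --pt "-4 0.9 0 4.5 0" --pt "-4 0.9 0 4.5 0" --pt "-4 0.9 0 4.5 0" --pt "-4 0.9 0 4.5 0" --pt "-4 0.9 0 4.5 0"

```text
t: 16.55
tool_pos: [0.5226, 0.1694, 0.076]
eef_rot: [[-0.781, 0.625, -0.0], [0.625, 0.781, -0.0], [0.0, -0.0, -1.0]]
wrist_force: [0.8, -0.5, 1.2]
width: 0.005
gripper_force: 0.0
```

Run:
```python
from h import *
im=look()
im=viewer.get_image("side"); cv2.imwrite("pics/s2.png",cv2.resize(im["color"][210:370,250:410],(600,600),interpolation=cv2.INTER_CUBIC))
```

```text
board top 458 [31.6 33.9 59.6] [-174.2   20.1   52.1] [87.3 46.8 67.3]
board top- 448 [ 37.3 -35.1  59.7] [-180.3  -47.    52. ] [ 95.1 -20.   65.5]
tool [116.6  50.5  76. ] [ 0.9 -0.2  1.1] 16.6
```

View pics/s2.png

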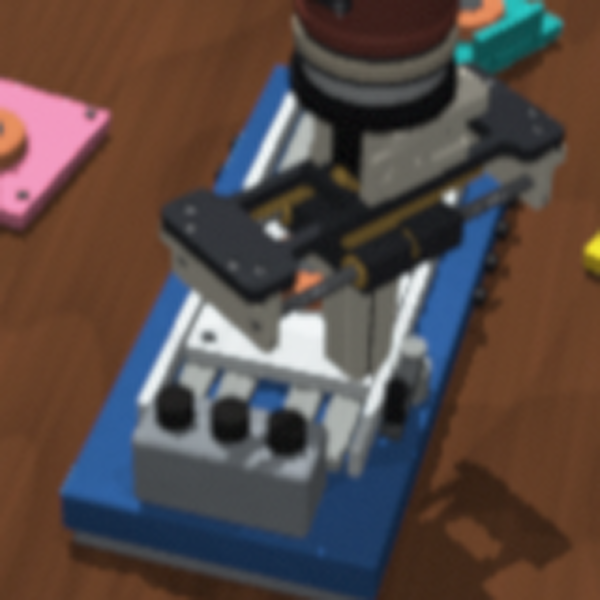

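The crop shows the shut fingers at about (355,360). The black peg still seems to be at (395,400), so the latch may not have moved. I check this with numbers.

Run:
```python
from h import *
np.set_printoptions(precision=1,suppress=True)
im=viewer.get_image("side")
f=240/np.tan(np.radians(im["fov_y"])/2); K=np.array([[f,0,im["cx"]],[0,f,im["cy"]],[0,0,1]])
T=np.linalg.inv(np.array(im["cam_to_world"]))
def proj(x,y,z):
    w=np.r_[c+e*x/1e3+n*y/1e3,z/1e3]
    p=cv2.projectPoints(w.reshape(1,1,3),cv2.Rodrigues(T[:3,:3])[0],T[:3,3],K,np.array(im["dist"],float))[0][0,0]
    return (p-[250,210])*3.75
for q in((116.6,50.5,76),(117.4,70,92.5),(117.4,70,68.5),(68,68,80),(68,68,60),(104,33,92)): print(q,proj(*q))
P=cloud(im); L=np.stack([(P[...,:2]-c)@e,(P[...,:2]-c)@n,P[...,2]],-1)*1000
for cx,cy in((395,390),(395,405),(395,425),(412,350),(412,375),(355,372),(355,350)):
    u,v=int(250+cx/3.75),int(210+cy/3.75); print((cx,cy),L[v,u],im["color"][v,u])
for d in viewer.landmark_of("side","latch_peg"): print(d)
cv2.imwrite("pics/s3.png",cv2.resize(im["color"][270:350,310:390],(600,600),interpolation=cv2.INTER_CUBIC))
```

```text
(116.6, 50.5, 76) [354.3 397.5]
(117.4, 70, 92.5) [393.5 383.1]
(117.4, 70, 68.5) [391.1 417.6]
(68, 68, 80) [412.1 334.9]
(68, 68, 60) [410.  363.1]
(104, 33, 92) [328.1 350.2]
(395, 390) [121.7  71.2  92.1] [19 16 16]
(395, 405) [121.9  71.8  82.2] [15 13 13]
(395, 425) [121.8  72.4  69.2] [37 36 34]
(412, 350) [69.  67.  70.9] [164 168 163]
(412, 375) [85.2 71.1 68.3] [81 79 76]
(355, 372) [130.8  52.1 107.8] [ 98 106 107]
(355, 350) [130.7  51.5 122.6] [ 95 103 105]
{'position': [355.4, 312.0], 'confidence': 0.48}
```

View pics/s3.png

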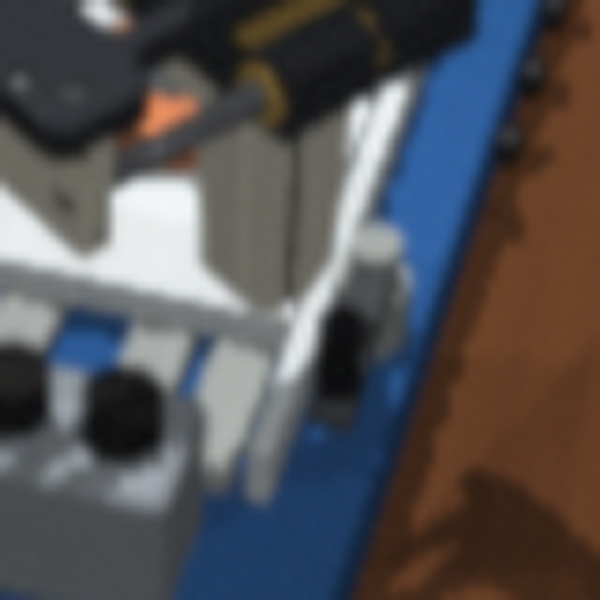

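The peg at crop (340,350) is unmoved, at slideway (117,70). The visible fingertip ends near crop (270,305), higher in the picture than expected. I measure its real height.

Run:
```python
from h import *
np.set_printoptions(precision=1,suppress=True,linewidth=150)
im=viewer.get_image("side")
P=cloud(im); L=np.stack([(P[...,:2]-c)@e,(P[...,:2]-c)@n,P[...,2]],-1)*1000
for v in range(302,320,1):
    print(v,[tuple(L[v,u].round().astype(int)) for u in (339,342,345,348,351,354)])
s=telemetry.get_state(); print(s["joint_pos"],s["tool_pos"],s["eef_rot"],s["width"])
```

```text
302 [(np.int64(132), np.int64(43), np.int64(124)), (np.int64(133), np.int64(48), np.int64(126)), (np.int64(128), np.int64(53), np.int64(123)), (np.int64(123), np.int64(57), np.int64(120)), (np.int64(118), np.int64(62), np.int64(117)), (np.int64(111), np.int64(66), np.int64(111))]
303 [(np.int64(129), np.int64(42), np.int64(118)), (np.int64(137), np.int64(49), np.int64(128)), (np.int64(128), np.int64(53), np.int64(121)), (np.int64(124), np.int64(57), np.int64(118)), (np.int64(119), np.int64(62), np.int64(115)), (np.int64(110), np.int64(66), np.int64(108))]
304 [(np.int64(128), np.int64(42), np.int64(115)), (np.int64(135), np.int64(49), np.int64(123)), (np.int64(127), np.int64(53), np.int64(117)), (np.int64(125), np.int64(58), np.int64(117)), (np.int64(116), np.int64(61), np.int64(110)), (np.int64(111), np.int64(66), np.int64(106))]
305 [(np.int64(129), np.int64(42), np.int64(113)), (np.int64(134), np.int64(49), np.int64(119)), (np.int64(131), np.int64(54), np.int64(118)), (np.int64(124), np.int64(58), np.int64(113)), (np.int64(116), np.int64(61), np.int64(107)), (np.int64(114), np.int
[... 3276 characters left out ...]
int64(70), np.int64(87))]
318 [(np.int64(96), np.int64(35), np.int64(46)), (np.int64(97), np.int64(41), np.int64(49)), (np.int64(94), np.int64(47), np.int64(48)), (np.int64(103), np.int64(54), np.int64(58)), (np.int64(92), np.int64(58), np.int64(49)), (np.int64(123), np.int64(70), np.int64(82))]
319 [(np.int64(99), np.int64(36), np.int64(47)), (np.int64(96), np.int64(41), np.int64(46)), (np.int64(96), np.int64(47), np.int64(47)), (np.int64(102), np.int64(54), np.int64(56)), (np.int64(90), np.int64(58), np.int64(45)), (np.int64(121), np.int64(70), np.int64(79))]
[-27.1  35.4  10.6 106.4  -9.8  39.1  40.7] [0.5 0.2 0.1] [[-0.8  0.6 -0. ]
 [ 0.6  0.8 -0. ]
 [ 0.  -0.  -1. ]] 0.00756224642308786
```

The measurement shows the fingertips really end near z ≈ 98 mm, about 20 mm above the reported TCP, so they passed over the peg. I go back, lower the tool and repeat.

drive_tool --pt "0 0 -25 0 0" --pt "0 0 0 -9 0" --pt "0 0 0 -9 0" --pt "0 0 0 -9 0" --pt "0 0 0 -9 0" --pt "27 1 0 0 0" --pt "27 1 0 0 0" --pt "0 0 20 0 0" --pt "0 0 15 0 0" --pt "0 0 8 0 0" --pt "0 0 0 0 0" --pt "-4 0 0 0 0" --pt "-4 0 0 0 0" --pt "-4 0 0 0 0"

```text
t: 18.55
tool_pos: [0.4814, 0.1732, 0.0584]
eef_rot: [[-0.999, 0.045, 0.001], [0.045, 0.999, 0.0], [-0.001, 0.0, -1.0]]
wrist_force: [0.0, 0.0, -0.2]
width: 0.004
gripper_force: 0.0
```

Run:
```python
from h import *
look()
im=viewer.get_image("side"); P=cloud(im); L=np.stack([(P[...,:2]-c)@e,(P[...,:2]-c)@n,P[...,2]],-1)*1000
k=(abs(L[...,0]-118)<22)&(abs(L[...,1]-92)<14)&(L[...,2]>50); print("finger lowest z",np.sort(L[k][:,2])[:12].round(1))
```

```text
board top 451 [30.6 33.8 59.6] [-176.8   20.2   52.1] [87.2 47.  67.1]
board top- 449 [ 36.9 -35.1  59.5] [-180.3  -47.    52. ] [ 87.  -20.1  65. ]
tool [117.9  91.9  58.4] [ 0.7 -0.1 -0.5] 18.6
finger lowest z [82.3 89.  89.  89.8 90.  90.5 90.9 91.4 92.1 92.7 92.8 93. ]
```

drive_tool --pt "0 0 3 0 0" --pt "-4 0 0 0 0" --pt "-5.5 0 0 0 0" --pt "-4 0.9 0 4.5 0" --pt "-4 0.9 0 4.5 0" --pt "-4 0.9 0 4.5 0" --pt "-4 0.9 0 4.5 0"

```text
t: 19.52
tool_pos: [0.5066, 0.174, 0.055]
eef_rot: [[-0.935, 0.353, -0.001], [0.353, 0.935, 0.0], [0.001, -0.0, -1.0]]
wrist_force: [-0.1, -0.1, 0.5]
width: 0.006
gripper_force: 0.4
```

Run:
```python
from h import *
look()
im=viewer.get_image("side"); cv2.imwrite("pics/s4.png",cv2.resize(im["color"][270:350,310:390],(600,600),interpolation=cv2.INTER_CUBIC))
for d in viewer.landmark_of("side","latch_peg"): q=at_z(im,d["position"],.0925)[:2]-c; print(d,q@e*1e3,q@n*1e3)
```

```text
board top 438 [29.2 33.  59.7] [-106.8   20.1   52.1] [98.5 46.8 66.9]
board top- 451 [ 37.3 -35.3  59.9] [-180.8  -47.    52. ] [ 87.2 -20.   66. ]
tool [120.2  66.9  55. ] [-0.4 -0.  -0.6] 19.575
{'position': [346.5, 310.3], 'confidence': 0.59} 117.32739498089302 53.913601835939836
```

View pics/s4.png

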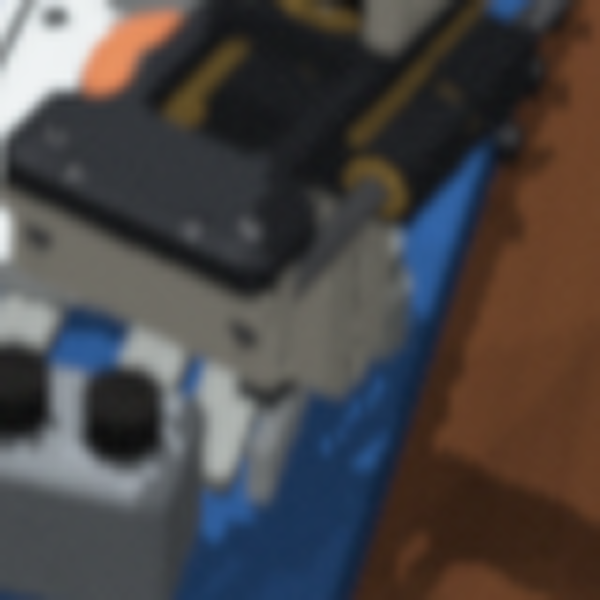

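The peg now moves with the fingers; its foot shows at crop (265,390). I continue the arc.

drive_tool --pt "-4 0.9 0 4.5 0" --pt "-4 0.9 0 4.5 0" --pt "-4 0.9 0 4.5 0" --pt "-4 0.9 0 4.5 0" --pt "-4 0.9 0 4.5 0" --pt "-4 0.9 0 4.5 0" --pt "-4 0.9 0 4.5 0" --pt "-4 0.9 0 4.5 0" --pt "-4 0.9 0 4.5 0" --pt "-4 0.9 0 4.5 0" --pt "-4 0.9 0 4.5 0" --pt "-4 0.9 0 4.5 0" --pt "-4 0.9 0 4.5 0" --pt "-4 0.9 0 4.5 0" --pt "-4 0.9 0 4.5 0"

```text
t: 21.55
tool_pos: [0.5521, 0.1375, 0.0552]
eef_rot: [[-0.033, 0.999, 0.001], [0.999, 0.033, 0.001], [0.001, 0.001, -1.0]]
wrist_force: [-0.3, 0.8, -1.0]
width: 0.007
gripper_force: 0.5
```

Run:
```python
from h import *
look()
im=viewer.get_image("side")
for d in viewer.landmark_of("side","latch_peg"): q=at_z(im,d["position"],.0925)[:2]-c; print(d,q@e*1e3,q@n*1e3)
```

```text
board top 383 [21.4 35.1 59.6] [-133.3   20.1   52. ] [75.9 47.  67.9]
board top- 367 [ 27.8 -35.9  59.7] [-62.6 -47.   52.7] [ 74.8 -20.   65. ]
tool [86.  19.6 55.1] [ 0.8 -0.1  0.3] 21.6
{'position': [336.3, 290.8], 'confidence': 0.7} 71.62130947464412 21.667089818888133
```

drive_tool --pt "-2 0.3 0 3 0" --pt "-2 0.3 0 2.5 0" --pt "-1 0 0 0 0" --pt "-1 0 0 0 0"

```text
t: 22.2
tool_pos: [0.5519, 0.131, 0.0551]
eef_rot: [[0.062, 0.998, 0.0], [0.998, -0.062, 0.0], [0.0, -0.0, -1.0]]
wrist_force: [0.8, 1.9, 0.5]
width: 0.003
gripper_force: 1.0
```

drive_tool --pt "-1 0 0 0 0" --pt "-1 0 0 0 0"

```text
t: 22.45
tool_pos: [0.5519, 0.1309, 0.0551]
eef_rot: [[0.061, 0.998, 0.0], [0.998, -0.061, 0.003], [0.003, 0.0, -1.0]]
wrist_force: [1.2, 5.0, 0.1]
width: 0.006
gripper_force: 2.6
```

drive_tool --pt "-1 0 0 0 0" --pt "-1 0 0 0 0"

```text
t: 22.7
tool_pos: [0.5519, 0.1307, 0.0552]
eef_rot: [[0.06, 0.998, 0.0], [0.998, -0.06, 0.005], [0.005, 0.0, -1.0]]
wrist_force: [1.6, 8.3, -0.4]
width: 0.004
gripper_force: 3.9
```

The latch is at its stop: the force rises with no movement. I retreat.

drive_tool --pt "7 0 0 0 0" --pt "10 0 0 0 0" --pt "0 0 -30 0 0" --pt "0 0 -40 0 0" --pt "0 0 -40 0 0" --pt "0 0 -30 0 0" --pt "40 -20 0 0 0" --pt "40 -20 0 0 0" --pt "40 -20 0 0 0" --pt "40 -20 0 0 0" --pt "40 -20 0 0 0" --pt "40 -10 0 0 0" --pt "0 0 0 0 0" --pt "0 0 0 0 0"

```text
t: 24.45
tool_pos: [0.4581, 0.3887, 0.1948]
eef_rot: [[0.063, 0.998, 0.0], [0.998, -0.063, -0.002], [-0.002, 0.0, -1.0]]
wrist_force: [-0.6, -0.3, -0.7]
width: 0.009
gripper_force: 0.0
```

Run:
```python
from h import *
im=look(); cv2.imwrite("pics/t5.png",cv2.resize(im["color"][200:320,190:390],(800,480),interpolation=cv2.INTER_CUBIC))
for l,z in (("spool",0),("varnish",0),("screwdriver",.01),("latch_peg",.0925)):
    for d in viewer.landmark_of("top",l)[:2]: print(l,at_z(im,d["position"],z)[:2])
```

```text
board top 442 [28.8 34.7 59.8] [-164.8   20.    52. ] [131.9  47.   67.9]
board top- 449 [ 37.1 -35.   59.7] [-178.3  -46.7   52.1] [107.4 -20.1  65.9]
peg 21 [66.6 17.2 93.5] [60.1 12.4 86.7] [71.7 22.1 96.9]
tool [330.9 129.3 195. ] [ 0.6 -1.1  0.1] 24.5
spool [0.61319637 0.41953076]
varnish [ 0.58000812 -0.44942037]
screwdriver [ 0.40919928 -0.38727912]
latch_peg [0.55610382 0.12192563]
```

View pics/t5.png

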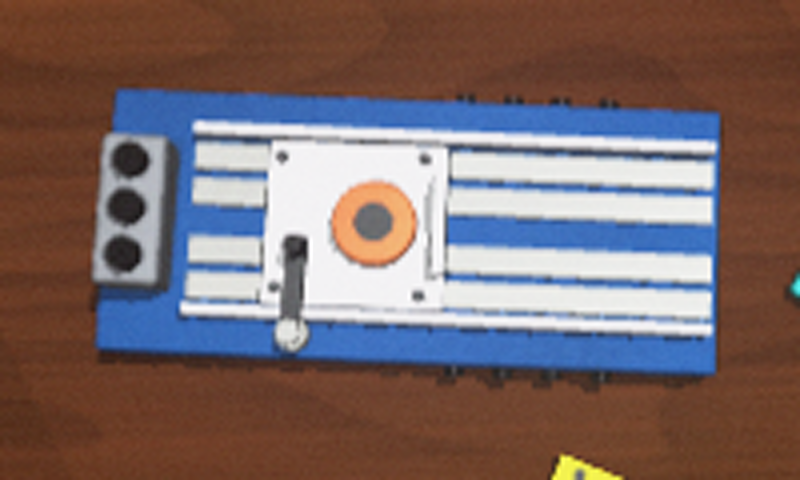

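The latch bar lies across the board, from the pivot at (291,333) to the peg at (294,245), and the board is home. The bystanders have not moved beyond the measuring noise, and the arm is clear.

```bash
python3 -c "
from station import order
print(order.job_done())"
```

```text
the job is handed in; nothing more can be done
None
```

The job is handed in: the board lies flat in its notches, the latch is across it at its stop, the spool, can and screwdriver were left alone, and the arm is clear (finished at about 24.5 s of the 54 s).

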